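# Jack the sagging shelf board back level

### The job

One board of the wall shelf sags at its front edge, and a screw jack stands under it. Fit the loose crank onto the jack's square drive, feeling gently for the square and never forcing it, until it drops fully home, then wind the jack up by the crank, without straining it sideways, until the sagging board's front edge is flush with the sound board beside it. Leave the crank sitting home on the jack, let go, and leave the crockery and other things where they are.

Things in the scene. Friction and masses are not known exactly. Their poses are not given: they have to be found in the camera images.
- crank: Loose steel crank, 0.37 kg, standing on its boss. Boss: upright block 40 x 40 mm, 44 mm tall, sides parallel to the arm; square socket in its underside 23 x 23 mm, 27 mm deep, sides parallel to the boss. Flat arm 16 mm wide, 9 mm thick along +x, its top level with the boss top. Balances near the boss. Origin: centre of the boss underside (socket mouth); z up, x along the arm to the handle.
- crank_handle (a point): Mid-height of the crank's upright black plastic handle: 80 mm along the crank's x and 80 mm above its origin. Handle 25 mm diameter, 64 mm long (from 48 to 112 mm above the crank's origin); it turns freely on its own axis, so it can be held without turning the hand.
- jack_drive (a point): Top of the jack's head (48 x 48 mm block, 195 mm above the worktop, on a 40 mm column), on the upright screw's axis. The screw's square steel drive, 20 x 20 mm, stands up 24 mm from here. Crank home: its origin on this point, boss resting on the head. The point's own axes are the column's: the drive's angle about z differs every time and is not reported.
- jack: Fixed grey pillar jack, base 100 x 120 mm; origin under the column's centre, x towards the wall. Screw turned clockwise from above lifts the board: 8 mm at the toe, 9 mm at the board's front edge, a turn; it stays where left. Friction 0.13 N m (2 N at the handle). The board starts 30 mm beyond the screw, below the head. Harmful: over 55 N on the crank while it is not home, over 90 N at any time.
- board_edge (a point): Point on the upper front edge of the sagging pine board (220 x 300 x 22 mm), 20 mm from its end next to the sound board. The board pivots at the wall; at the start this point is 13 to 21 mm too low.
- fixed_edge (a point): Point on the upper front edge of the sound, fixed pine board (22 mm thick, its top 165 mm above the worktop), 20 mm from its end next to the sagging board; z up. It carries the plate rack and a bowl.
- cup: Orange plastic cup, 76 mm wide, 80 mm tall, upright on the worktop; origin under its centre. To be left alone.
- teaspoon: Steel teaspoon, 140 mm long, lying on the worktop. To be left alone.
- driver: Screwdriver with a wooden handle, 190 mm long, lying on the worktop. To be left alone.
- jar: Glass jar with a steel cap, 72 mm wide, 110 mm tall, on the worktop; origin under its centre. To be left alone.
- bowl: Small ceramic bowl, 110 mm wide, 48 mm tall, near the front edge of the sound board; origin under its centre. To be left alone.
- plate0: Enamel plate, 176 mm diameter, standing in the white plastic rack on the sound board, top about 355 mm above the worktop. To be left alone.
- plate1: As plate0, the next slot.
- plate2: As plate0, the last slot.

How it is judged:
By the outcome, as a careful person would: the job done as asked, in the order asked, and still so for the second after the job is handed in, with the robot touching nothing.
It also fails if it takes over 72 s, if anything falls off the work surface, if the arm or the gripper's body presses on something with over 40 N, if the wrist force passes 120 N, or if a joint passes its speed limit or range.

### The arm

A 6-joint arm with a two-finger parallel gripper is mounted at the origin on the work surface. World frame = base frame: x ahead of the robot, y to its left, z up, the work surface at z = 0. Lengths are in m, angles in rad, forces in N, time in s.
With the tool pointing down it reaches from about 0.325 to 0.875 m from the base axis. Payload 4.4 kg.
Tool frame: the origin (TCP) lies at the very end of the fingers, on their centre line; the grasp point (between the pads) lies 19 mm behind it; x points along the fingers, y is the direction in which the jaws open and shut, and the axes are right-handed (so a half turn about x gives the same grasp; the last joint's range is limited). The gripper opens to 85 mm and grips with 20 to 120 N. Pads are 22 mm wide; open, the fingers measure 114 mm over their backs; the gripper's body (76 mm by 85 mm) begins 54 mm behind the grasp point. The pads swing forward as they close: fully open they stand 13 mm farther back than shut.
Start: joints at [-0.15, 0.207, 1.542, -0, 1.393, -0.15], TCP at [0.575, -0, 0.231] pointing down, gripper open.
Joint ranges: [-2.73, 2.73], [-0.86, 2.22], [0.23, 2.46], [-1.11, 4.25], [0.08, 2.63], [-2.82, 2.82]. Speed limits (rad/s): [2.79, 2.79, 3.14, 3.14, 3.14, 3.14].

### API

Orientations are given as a unit quaternion [x, y, z, w].
In Python, from bench import sensors, capture, r, find_in, mark_of gives the robot as it stands.
- The arm moves only by the tool arm_command, never from a script. Its argument "rows" is a list of rows, each a list of 5 numbers: the finger opening in mm, from 0 to 85.4, then the shift along the tool's x, y, z in mm, then the turn about the tool's x in rad. A call has 1 to 20 rows; each row is the pose to reach, as a shift and turn from the pose measured when the call began, along the tool's axes at that moment; what a row does not reach only later rows make up. A row lasts 1/10 s, in which the tool goes at most 50 mm and 8.59 degrees, less where a joint would pass 70% of its speed; a pose out of reach is approached as far as the arm can. A call with a gripper value outside its range is refused whole. The fingers move at their own pace and stop on an object; "grip_force" is the grip in N (left out, the last holds). Time passes only in rows, so rows that repeat a pose let the fingers close. It gives the time, the measured TCP pose, the force and the opening at its end, in the units of the state.
- sensors.get_obs(): the state, without advancing time (a new reading comes with each control period).
- capture(name): name is "scene" or "side" or "wrist"; returns a dict with "img" (420x560x3 uint8, red, green, blue), "fx", "fy", "cx", "cy" (pixels), "k1" (the pictures are not rectified: a ray, as slopes to the right and down, at radius r is drawn at 1 + k1 r^2 times it, then the intrinsics apply), "xyz" and "attitude" of the camera in the world; the wrist camera has in their place "tool_from_camera" (4x4, takes a point from camera to tool coordinates, whose origin is the TCP and whose axes are the tool frame's). Camera axes: x right, y up, looking along -z (the intrinsics and any distortion apply to the point x, -y, -z); pixel columns grow to the right and rows downward; lengths in m; the calibration is good to about 2 mm. A picture is of the moment at which its call begins: read the wrist's pose just before it. There is no depth.
- r.job_done(): hands the job in, once; it reports no verdict.
Trained networks look in the newest picture that a camera, given by its name, has taken for a name from the list of things; names that differ only in an ending like _2 or _b are one class to them, and where a whole thing is asked for, a point or a joint stands for the part that bears it (a point fixed in the world has none). Each returns a list of dicts, best first, with "conf" (0 to 1); they miss things now and then, are a little off and sometimes report something else, mostly with a low value. They report only what shows in the picture. A call takes as long as a camera call.
- find_in(camera, label): "xyz" ([x, y, z] in m, in the coordinates of the camera as it stood for that picture, good to about 4 mm: the middle of the surface that is visible of it).
- mark_of(camera, label): "xyz" ([x, y, z] in m, in the coordinates of the camera as it stood for that picture, good to about 4 mm: a listed point, or the origin of a listed thing).
The state is a dict: "clock": time; "joints": joint angles; "joint_vel": joint speeds; "joint_efforts": joint torques, N m; "position": TCP position; "tcp_rot": TCP orientation; "ft_force": force on the tool from outside, world axes, zero at the start; "ft_torque": the same for the moment, N m; "opening": opening from 0.0 (shut) to 1.0 (fully open).
Only numpy, scipy, OpenCV 4.12 (cv2) and the standard library are available. Lean on these libraries where they do the work, as an engineer would, in place of code of your own. Each camera call takes 0.05 s, during which the arm holds its last target. There are 200 camera calls.

## Working session

There is one attempt and no reset: what is moved stays moved. The work goes in short steps, Python scripts to look and compute and a tool call to move; the robot and the scene stay as the last step left them, time stands still between calls to the robot, and variables do not carry over. Pictures are saved under pics/ and viewed, about 8 in all and at most 12, crops included, and the job is handed in when it is done.

Besides the shell and the picture viewer there is one more tool, called after "Request:" as name(argument=value, ...), one argument or row to a line, values as JSON. arm_command: Moves the arm, as the interface text tells. Its arguments: {"type":"object","properties":{"rows":{"type":"array","items":{"type":"array","items":{"type":"number"}}},"grip_force":{"type":"number"}},"required":["rows"]}

```bash
ls; mkdir -p pics; cat > h.py <<'E'
import numpy as np, cv2
from scipy.spatial.transform import Rotation as R
from bench import sensors, capture, r, find_in, mark_of
def campose(c, obs=None):
    if 'xyz' in c and c.get('xyz') is not None:
        a=np.array(c['attitude'],float)
        M=a if a.shape==(3,3) else R.from_quat(a).as_matrix()
        return M,np.array(c['xyz'])
    T=np.array(c['tool_from_camera']);Q=R.from_quat(obs['tcp_rot']).as_matrix()
    return Q@T[:3,:3], Q@T[:3,3]+np.array(obs['position'])
def shot(name,save=None):
    o=sensors.get_obs();c=capture(name);c['M'],c['t']=campose(c,o)
    if save: cv2.imwrite('pics/'+save,c['img'][:,:,::-1])
    return c
def proj(c,p):
    q=c['M'].T@(np.array(p)-c['t']);u=np.array([q[0],-q[1]])/-q[2]
    u=u*(1+c['k1']*(u@u));return np.array([c['cx']+c['fx']*u[0],c['cy']+c['fy']*u[1]])
def ray(c,px):
    d=np.array([(px[0]-c['cx'])/c['fx'],(px[1]-c['cy'])/c['fy']]);u=d.copy()
    for _ in range(20):u=d/(1+c['k1']*(u@u))
    v=c['M']@np.array([u[0],-u[1],-1]);return c['t'],v
def onz(c,px,z):
    t,v=ray(c,px);return t+v*(z-t[2])/v[2]
def look(c,cam,labels,f=mark_of):
    out={}
    for l in labels:
        for d in f(cam,l)[:2]:
            w=c['M']@np.array(d['xyz'])+c['t'];print(cam,l,round(d['conf'],2),np.round(w,4),np.round(proj(c,w)));out.setdefault(l,w)
    return out
E
python3 - <<'E'
from h import *
o=sensors.get_obs();print(o['clock'],o['position'],o['tcp_rot'],o['ft_force'])
for n in('scene','side','wrist'):
    c=shot(n,n+'0.png')
    print(n,c['t'],c['fx'],c['k1'],c['M'].round(2).tolist())
    look(c,n,['crank','crank_handle','jack_drive','board_edge','fixed_edge','jack','cup','jar','bowl'] if n!='wrist' else ['crank','crank_handle','jack_drive'])
a=cv2.imread('pics/scene0.png');b=cv2.imread('pics/side0.png')
E
```

```text
pics
0.0 [5.74219201e-01 8.54286796e-05 2.30076706e-01] [ 0.49951003  0.50065906 -0.50050453  0.499325  ] [0.07854822 0.11087129 0.55788124]
scene [1.24408421 0.06614569 0.89642782] 379.74893195462533 -0.017043871718265588 [[-0.06, -0.7, 0.71], [1.0, -0.06, 0.03], [0.02, 0.71, 0.7]]
scene crank 0.63 [ 0.4729 -0.365   0.0045] [159. 232.]
scene crank_handle 0.87 [ 0.4957 -0.4423  0.0798] [125. 219.]
scene jack_drive 0.68 [ 0.5145 -0.0197  0.1986] [266. 202.]
scene board_edge 0.65 [0.526  0.1576 0.1529] [331. 221.]
scene fixed_edge 0.72 [0.5364 0.2017 0.1681] [348. 221.]
scene jack 0.57 [ 3.765e-01  4.088e-01 -2.000e-04] [402. 225.]
scene cup 0.9 [ 0.3815 -0.1133  0.0032] [243. 216.]
scene jar 0.58 [ 0.3751  0.4091 -0.0012] [402. 225.]
scene bowl 0.62 [0.5985 0.265  0.1673] [374. 240.]
scene bowl 0.5 [0.6283 0.4001 0.1811] [432. 249.]
side [ 0.07429647 -0.93598594  0.92977388] 513.7265255551968 -0.018685315926590524 [[0.92, 0.25, -0.31], [-0.4, 0.55, -0.73], [-0.02, 0.79, 0.61]]
side crank 0.68 [ 0.5146 -0.018   0.1966] [302. 196.]
side crank 0.67 [ 4.730e-01 -3.636e-01 -3.000e-04] [352. 360.]
side crank_handle 0.74 [ 0.4927 -0.441   0.0843] [384. 360.]
side jack_drive 0.91 [ 0.5131 -0.0177  0.196 ] [302. 197.]
side board_edge 0.74 [0.5311 0.1507 0.1521] [281. 175.]
side board_edge 0.39 [ 0.5129 -0.0185  0.0023] [301. 256.]
side fixed_edge 0.84 [0.5369 0.1996 0.165 ] [276. 162.]
side fixed_edge 0.39 [ 0.4734 -0.3616 -0.002 ] [352. 360.]
side jack 0.8 [ 0.5109 -0.0184 -0.0009] [300. 257.]
side cup 0.93 [ 0.3806 -0.1153  0.0037] [269. 295.]
side jar 0.63 [ 0.3736  0.4075 -0.0033] [205. 187.]
side bowl 0.83 [0.6009 0.2654 0.1647] [287. 147.]
wrist [0.57503347 0.07829611 0.37428898] 369.39984292073564 -0.006298351449028793 [[1.0, -0.0, 0.0], [0.0, 0.95, 0.31], [-0.0, -0.31, 0.95]]
wrist jack_drive 0.69 [ 0.5166 -0.0184  0.192 ] [169. 273.]
```

View pics/scene0.png

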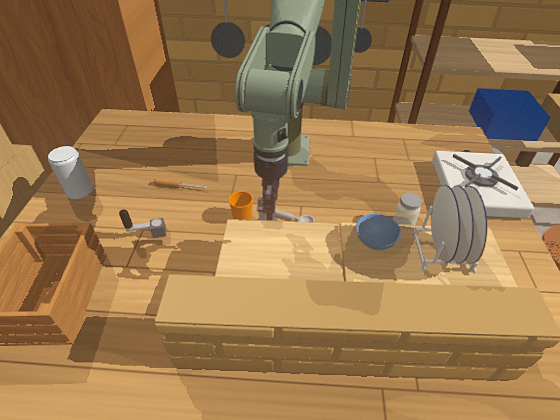

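View pics/side0.png

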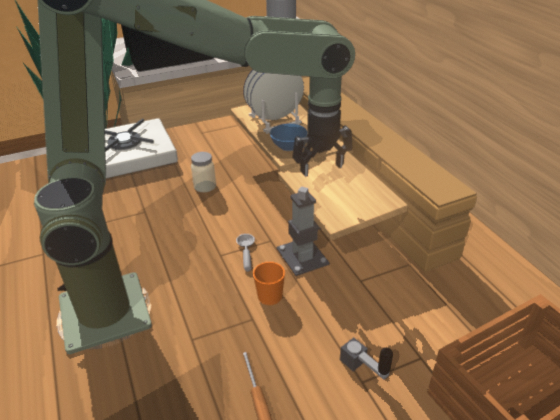

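```bash
python3 - <<'E'
from h import *
o=sensors.get_obs();print(R.from_quat(o['tcp_rot']).as_matrix().round(3))
c=shot('wrist');print(np.array(c['tool_from_camera']).round(3).tolist())
a=cv2.imread('pics/wrist0.png');b=cv2.resize(a[180:380,60:327],None,fx=3,fy=3,interpolation=2);cv2.imwrite('pics/w1.png',b)
E
```

```text
[[-0.  1.  0.]
 [-0.  0. -1.]
 [-1. -0.  0.]]
[[0.0, 0.31, -0.951, -0.143], [1.0, -0.0, 0.0, 0.0], [-0.0, -0.951, -0.31, -0.078], [0.0, 0.0, 0.0, 1.0]]
```

View pics/w1.png

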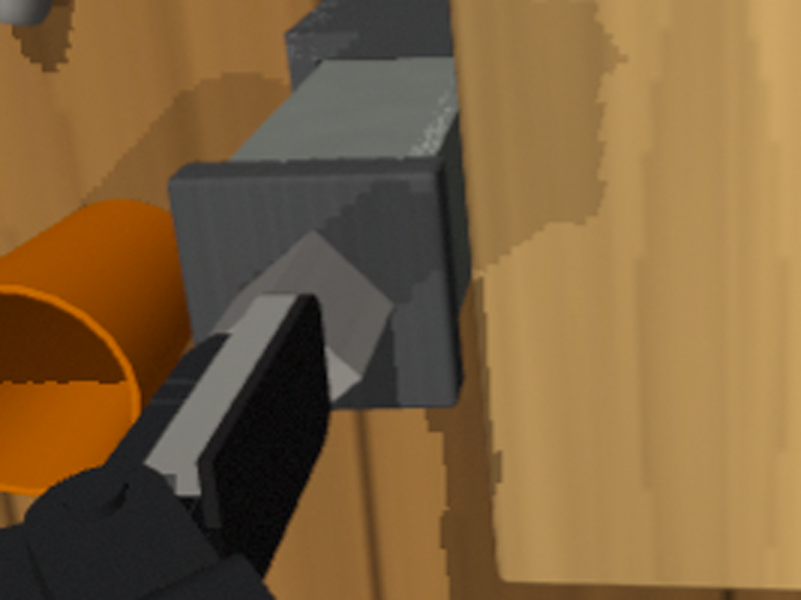

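Request:
arm_command(
  rows=[
    [85, -40, -30, 9, 0],
    [85, -77, -60, 18, 0],
    [85, -77, -60, 18, 0],
    [85, -77, -60, 18, 0],
    [85, -77, -60, 18, 0],
  ],
)

```text
clock: 1.75
position: [0.5147, -0.0179, 0.3074]
tcp_rot: [0.5, 0.5, -0.5, 0.5]
ft_force: [-0.5, -0.1, -0.0]
opening: 0.996
```

```bash
python3 - <<'E'
from h import *
o=sensors.get_obs();print(o['clock'],o['position'],o['ft_force'],o['opening'])
c=shot('wrist','w2full.png');w=look(c,'wrist',['jack_drive'])['jack_drive']
p=proj(c,w).astype(int);x0,y0=max(p[0]-65,0),max(p[1]-50,0);print(x0,y0)
b=cv2.resize(cv2.imread('pics/w2full.png')[y0:y0+100,x0:x0+130],None,fx=6,fy=6,interpolation=2);cv2.imwrite('pics/w2.png',b)
E
```

```text
1.75 [ 0.51468733 -0.01785415  0.30737235] [-0.48312756 -0.07310737 -0.01525593] 0.9960747738274986
wrist jack_drive 0.62 [ 0.5173 -0.0192  0.1934] [279. 203.]
213 153
```

View pics/w2.png

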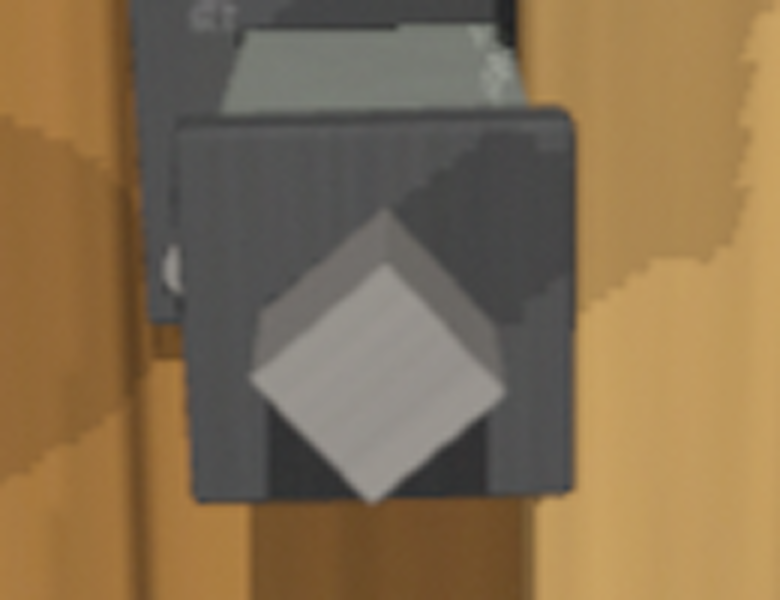

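```bash
python3 - <<'E'
from h import *
c=shot('wrist')
f=lambda P,z:np.array([onz(c,(213+x/6-.4,153+y/6-.4),z)[:2] for x,y in P])
for P,z in(([(250,377),(386,262),(505,388),(372,502)],.219),([(178,120),(574,115),(572,493),(193,500)],.195)):
    q=f(P,z);print(q.round(4).tolist(),'ctr',q.mean(0).round(4))
    for i in range(4):
        d=q[(i+1)%4]-q[i];print(np.hypot(*d).round(4),np.degrees(np.arctan2(d[1],d[0])).round(1))
E
```

```text
[[0.5006, -0.0192], [0.5155, -0.006], [0.5287, -0.0204], [0.514, -0.034]] ctr [ 0.5147 -0.0199]
0.0199 41.4
0.0195 -47.7
0.02 -137.2
0.02 132.2
[[0.4912, 0.0044], [0.5376, 0.005], [0.5387, -0.0426], [0.4918, -0.0436]] ctr [ 0.5148 -0.0192]
0.0464 0.8
0.0476 -88.7
0.0469 -178.8
0.048 90.7
```

Request:
arm_command(
  rows=[
    [85, 0, -5, 40, 0],
    [85, 10, -10, 85, -0.1],
    [85, 25, -15, 130, -0.2],
    [85, 40, -20, 175, -0.26],
    [85, 55, -25, 220, -0.26],
    [85, 70, -30, 265, -0.26],
    [85, 90, -35, 310, -0.26],
    [85, 107, -40, 346, -0.26],
    [85, 107, -40, 346, -0.26],
    [85, 107, -40, 346, -0.26],
    [85, 107, -40, 346, -0.26],
  ],
)

```text
clock: 3.0
position: [0.4748, -0.3627, 0.1993]
tcp_rot: [0.43, 0.562, -0.431, 0.56]
ft_force: [0.4, -0.0, -0.4]
opening: 0.996
```

```bash
python3 - <<'E'
from h import *
o=sensors.get_obs();print(o['clock'],o['position'],R.from_quat(o['tcp_rot']).as_matrix().round(3).tolist(),o['joints'])
c=shot('wrist','w3full.png');w=look(c,'wrist',['crank','crank_handle'])
b=cv2.resize(cv2.imread('pics/w3full.png')[40:290,140:420],None,fx=2.4,fy=2.4,interpolation=2);cv2.imwrite('pics/w3.png',b)
E
```

```text
3.0 [ 0.47483318 -0.36273985  0.19934309] [[-0.003, 0.966, 0.258], [0.001, 0.258, -0.966], [-1.0, -0.003, -0.002]] [-7.96448927e-01  2.82571632e-01  1.51563415e+00 -1.29232566e-03
  1.34669814e+00 -1.05744532e+00]
wrist crank 0.87 [ 0.4721 -0.3673  0.0024] [272. 180.]
wrist crank_handle 0.92 [ 0.4947 -0.4409  0.0783] [275. 295.]
```

View pics/w3.png

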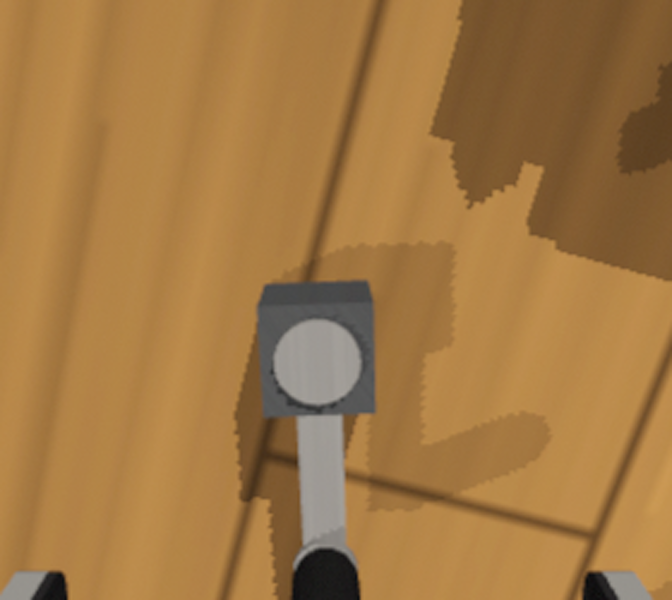

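```bash
python3 - <<'E'
from h import *
c=shot('wrist');o=sensors.get_obs();Q=R.from_quat(o['tcp_rot']).as_matrix()
q=np.array([onz(c,(140+x/2.4-.3,40+y/2.4-.3),.044)[:2] for x,y in [(258,305),(373,301),(374,412),(263,416)]])
print(q.round(4).tolist(),q.mean(0))
for i in range(4):
    d=q[(i+1)%4]-q[i];print(np.hypot(*d).round(4),np.degrees(np.arctan2(d[1],d[0])).round(1))
print('tool y yaw',np.degrees(np.arctan2(Q[1,1],Q[0,1])), 'rel tool mm',(Q.T@(np.r_[q.mean(0),.044]-o['position'])*1000).round(1))
E
```

```text
[[0.4481, -0.3522], [0.4858, -0.3406], [0.4972, -0.379], [0.4594, -0.3907]] [ 0.47260146 -0.36561434]
0.0394 17.1
0.04 -73.5
0.0396 -162.7
0.0401 106.3
tool y yaw 15.02305342940971 rel tool mm [156.4  -3.    2.2]
```

Request:
arm_command(
  rows=[
    [85, 40, -3, 2, -0.03],
    [85, 80, -3, 2, -0.03],
    [85, 120, -3, 2, -0.03],
    [85, 150, -3, 2, -0.03],
    [85, 170, -3, 2, -0.03],
    [85, 185, -3, 2, -0.03],
    [85, 187, -3, 2, -0.03],
    [85, 187, -3, 2, -0.03],
    [60, 187, -3, 2, -0.03],
    [45, 187, -3, 2, -0.03],
    [20, 187, -3, 2, -0.03],
    [20, 187, -3, 2, -0.03],
    [20, 187, -3, 2, -0.03],
    [20, 187, -3, 2, -0.03],
    [20, 187, -3, 2, -0.03],
  ],
  grip_force=60,
)

```text
clock: 4.7
position: [0.4731, -0.3663, 0.0147]
tcp_rot: [0.421, 0.567, -0.423, 0.568]
ft_force: [-0.6, 0.7, 7.1]
opening: 0.459
```

```bash
python3 - <<'E'
from h import *
o=sensors.get_obs();print({k:np.round(v,3).tolist() for k,v in o.items()})
c=shot('wrist','w4.png');look(c,'wrist',['crank','crank_handle'])
E
```

```text
{'clock': 4.7, 'joints': [-0.802, 0.51, 1.631, -0.002, 0.999, -1.094], 'joint_vel': [0.0, -0.002, 0.0, -0.001, 0.001, 0.0], 'joint_efforts': [0.119, -41.035, -21.05, 0.076, -0.27, 0.008], 'position': [0.473, -0.366, 0.015], 'tcp_rot': [0.421, 0.567, -0.423, 0.568], 'ft_force': [-0.636, 0.74, 7.061], 'ft_torque': [0.116, 0.12, 0.006], 'opening': 0.459}
wrist crank 0.96 [ 0.4738 -0.3694 -0.0008] [275. 268.]
```

Request:
arm_command(
  rows=[
    [20, -15, 0, 0, 0],
    [20, -40, 0, 0, 0],
    [20, -80, 0, 0, 0],
    [20, -120, 0, 0, 0],
    [20, -160, 0, 0, 0],
    [20, -200, 0, 0, 0],
    [20, -235, 0, 0, 0],
    [20, -255, 0, 0, 0],
    [20, -255, 0, 0, 0],
    [20, -255, 0, 0, 0],
  ],
)

```text
clock: 5.85
position: [0.4727, -0.3652, 0.2687]
tcp_rot: [0.421, 0.568, -0.422, 0.567]
ft_force: [-1.0, 0.2, -5.6]
opening: 0.459
```

```bash
cat >> h.py <<'E'
def plan(p,yaw):
    o=sensors.get_obs();Q=R.from_quat(o['tcp_rot']).as_matrix();y=np.degrees(np.arctan2(Q[1,1],Q[0,1]))
    print('t',round(o['clock'],2),'pos',np.round(o['position'],4),'yaw',y.round(2),'F',np.round(o['ft_force'],1),'open',round(o['opening'],3))
    print('tool mm',(Q.T@(np.array(p)-o['position'])*1000).round(1),'turn',-np.radians(yaw-y).round(3),'down',Q[:,0].round(3))
E
python3 - <<'E'
from h import *
y=42.3;a=np.radians(y)
plan(np.array([.5147,-.0195,.262])+.0008*np.array([np.sin(a),-np.cos(a),0]),y)
E
```

```text
t 5.85 pos [ 0.4727 -0.3652  0.2687] yaw 16.74 F [-1.   0.2 -5.6] open 0.459
tool mm [   6.5  140.2 -318.2] turn -0.446 down [-0.002 -0.001 -1.   ]
```

Request:
arm_command(
  rows=[
    [20, 0, 15, -34, -0.05],
    [20, 0, 33, -74, -0.1],
    [20, 0, 50, -114, -0.17],
    [20, 0, 68, -154, -0.24],
    [20, 0, 86, -194, -0.3],
    [20, 0, 103, -234, -0.36],
    [20, 0, 120, -272, -0.42],
    [20, 3, 132, -300, -0.446],
    [20, 6, 139, -315, -0.446],
    [20, 6, 140, -318, -0.446],
    [20, 6, 140, -318, -0.446],
    [20, 6, 140, -318, -0.446],
    [20, 6, 140, -318, -0.446],
  ],
)

```text
clock: 7.15
position: [0.5149, -0.0214, 0.2621]
tcp_rot: [0.286, 0.647, -0.287, 0.646]
ft_force: [1.1, 0.2, -4.0]
opening: 0.459
```

```bash
python3 - <<'E'
from h import *
y=42.3;a=np.radians(y)
plan(np.array([.5147,-.0195,.235])+.0008*np.array([np.sin(a),-np.cos(a),0]),y)
for n in('side','wrist'):
    c=shot(n,n+'5.png');look(c,n,['crank','jack_drive','crank_handle'])
b=cv2.imread('pics/side5.png')[130:270,220:400];cv2.imwrite('pics/s5.png',cv2.resize(b,None,fx=4,fy=4,interpolation=2))
E
```

```text
t 7.15 pos [ 0.5149 -0.0214  0.2621] yaw 42.2 F [ 1.1  0.2 -4. ] open 0.459
tool mm [27.1  1.2 -0.7] turn -0.002 down [-0.003 -0.001 -1.   ]
side crank 0.88 [ 0.5153 -0.0197  0.248 ] [303. 179.]
side jack_drive 0.75 [ 0.5156 -0.0175  0.1957] [302. 196.]
side crank_handle 0.83 [ 0.563  -0.078   0.3323] [334. 156.]
wrist crank 0.87 [ 0.515  -0.0219  0.2467] [275. 264.]
wrist jack_drive 0.6 [ 0.518  -0.0173  0.1932] [284. 222.]
```

View pics/s5.png

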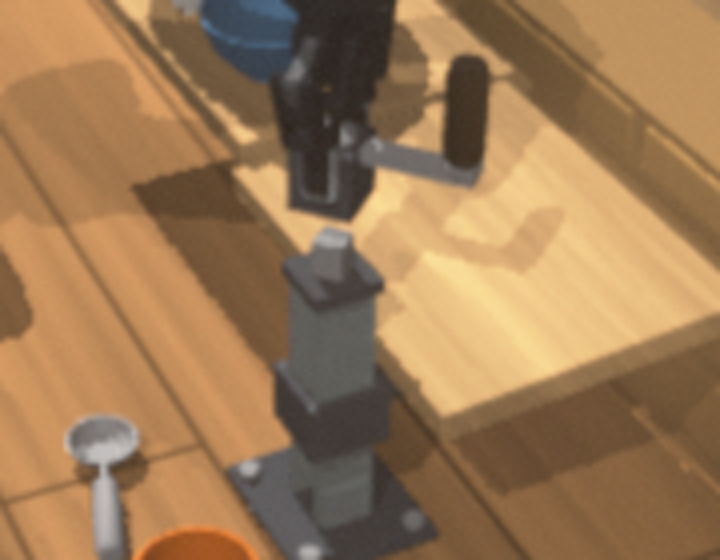

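Request:
arm_command(
  rows=[
    [20, 10, 1.2, -0.7, 0],
    [20, 18, 1.2, -0.7, 0],
    [20, 23, 1.2, -0.7, 0],
    [20, 25, 1.2, -0.7, 0],
    [20, 27, 1.2, -0.7, 0],
    [20, 28, 1.2, -0.7, 0],
    [20, 29, 1.2, -0.7, 0],
    [20, 30, 1.2, -0.7, 0],
    [20, 31, 1.2, -0.7, 0],
    [20, 31, 1.2, -0.7, 0],
  ],
)

```text
clock: 8.55
position: [0.5157, -0.0193, 0.2317]
tcp_rot: [0.286, 0.647, -0.286, 0.646]
ft_force: [1.4, -0.3, -5.0]
opening: 0.456
```

Request:
arm_command(
  rows=[
    [20, 1, 0, 0, 0],
    [20, 2, 0, 0, 0],
    [20, 3, 0, 0, 0],
    [20, 4, 0, 0, 0],
    [20, 5, 0, 0, 0],
    [20, 5, 0, 0, 0],
  ],
)

```text
clock: 9.15
position: [0.5157, -0.0194, 0.2265]
tcp_rot: [0.286, 0.647, -0.287, 0.646]
ft_force: [0.6, -1.6, -4.8]
opening: 0.458
```

Request:
arm_command(
  rows=[
    [20, 1.5, 0, 0, 0],
    [20, 3, 0, 0, 0],
    [20, 4.5, 0, 0, 0],
    [20, 6, 0, 0, 0],
    [20, 7.5, 0, 0, 0],
    [20, 9, 0, 0, 0],
    [20, 10.5, 0, 0, 0],
    [20, 12, 0, 0, 0],
    [20, 13.5, 0, 0, 0],
    [20, 13.5, 0, 0, 0],
  ],
)

```text
clock: 10.15
position: [0.5157, -0.0194, 0.2127]
tcp_rot: [0.286, 0.647, -0.287, 0.646]
ft_force: [1.2, 0.1, -5.1]
opening: 0.46
```

Request:
arm_command(
  rows=[
    [20, 1, 0, 0, 0],
    [20, 2, 0, 0, 0],
    [20, 3, 0, 0, 0],
    [20, 3.5, 0, 0, 0],
    [20, 3.5, 0, 0, 0],
  ],
)

```text
clock: 10.65
position: [0.5157, -0.0195, 0.2098]
tcp_rot: [0.286, 0.647, -0.287, 0.646]
ft_force: [-1.8, -0.3, -0.5]
opening: 0.457
```

Request:
arm_command(
  rows=[
    [50, 0, 0, 0, 0],
    [85, 0, 0, 0, 0],
    [85, 0, 0, 0, 0],
    [85, 0, 0, 0, 0],
    [85, 0, 0, 0, 0],
    [85, 0, 0, 0, 0],
    [85, -15, 0, 0, 0],
    [85, -40, 0, 0, 0],
    [85, -80, 0, 0, 0],
    [85, -110, 0, 0, 0],
    [85, -130, 0, 0, 0],
    [85, -130, 0, 0, 0],
    [85, -130, 0, 0, 0],
  ],
)

```text
clock: 11.95
position: [0.5157, -0.0193, 0.3393]
tcp_rot: [0.286, 0.647, -0.287, 0.646]
ft_force: [-0.4, 0.8, -1.1]
opening: 0.997
```

```bash
python3 - <<'E'
from h import *
a=np.radians(-47.8)
plan([.5157+.08*np.cos(a),-.0193+.08*np.sin(a),.335],42.2)
for n in('side','wrist','scene'):
    c=shot(n,n+'6.png');look(c,n,['crank','crank_handle','board_edge','fixed_edge'])
b=cv2.imread('pics/wrist6.png')[60:360,80:480];s=cv2.resize(cv2.imread('pics/side6.png')[100:250,240:440],None,fx=2,fy=2,interpolation=2);cv2.imwrite('pics/w6.png',np.hstack([b,s]))
E
```

```text
t 11.95 pos [ 0.5157 -0.0193  0.3393] yaw 42.27 F [-0.4  0.8 -1.1] open 0.997
tool mm [ 4.3 -0.1 80. ] turn 0.001 down [-0.001 -0.001 -1.   ]
side crank 0.61 [ 0.5171 -0.0172  0.1931] [303. 197.]
side crank 0.17 [0.6037 0.2638 0.1638] [288. 147.]
side crank_handle 0.83 [ 0.5643 -0.0819  0.2802] [334. 176.]
side board_edge 0.62 [0.527  0.151  0.1479] [280. 177.]
side fixed_edge 0.9 [0.5377 0.1991 0.1644] [276. 162.]
side fixed_edge 0.43 [ 0.3752  0.4074 -0.0054] [205. 188.]
wrist crank 0.89 [ 0.5151 -0.0203  0.1937] [276. 193.]
wrist crank 0.67 [ 0.5635 -0.077   0.2738] [272. 333.]
wrist crank_handle 0.63 [ 0.5671 -0.0777  0.2737] [275. 337.]
wrist board_edge 0.58 [0.533  0.1516 0.1498] [432.  44.]
wrist board_edge 0.34 [ 0.5153 -0.0199  0.1984] [276. 194.]
scene crank 0.95 [ 0.5143 -0.0181  0.1991] [267. 202.]
scene crank_handle 0.93 [ 0.5696 -0.0803  0.2756] [238. 194.]
scene board_edge 0.78 [0.5266 0.1596 0.1517] [332. 222.]
scene board_edge 0.23 [ 0.3854 -0.1144  0.0029] [242. 217.]
scene fixed_edge 0.84 [0.539  0.1983 0.1692] [347. 221.]
scene fixed_edge 0.65 [ 0.5135 -0.0163  0.1998] [267. 202.]
```

View pics/w6.png

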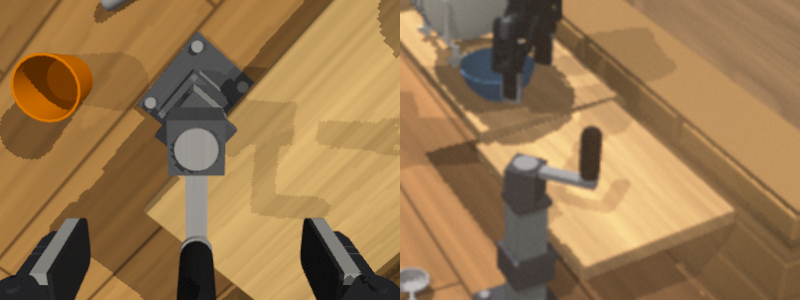

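Request:
arm_command(
  rows=[
    [85, 0, 0, 30, 0],
    [85, 0, 0, 60, 0],
    [85, 0, 0, 80, 0],
    [85, 10, 0, 80, 0],
    [85, 35, 0, 80, 0],
    [85, 60, 0, 80, 0],
    [85, 78, 0, 80, 0],
    [85, 84, 0, 80, 0],
    [85, 84, 0, 80, 0],
    [60, 84, 0, 80, 0],
    [40, 84, 0, 80, 0],
    [20, 84, 0, 80, 0],
    [20, 84, 0, 80, 0],
    [20, 84, 0, 80, 0],
    [20, 84, 0, 80, 0],
    [20, 84, 0, 80, 0],
    [20, 84, 0, 80, 0],
  ],
  grip_force=25,
)

```text
clock: 14.4
position: [0.5701, -0.0789, 0.2565]
tcp_rot: [0.286, 0.646, -0.287, 0.647]
ft_force: [1.4, -1.7, 4.1]
opening: 0.285
```

```bash
python3 - <<'E'
from h import *
plan([.5157,-.0193,.255],42.2)
# circle offsets in tool frame: crank centre at tool z=-80 relative to handle. clockwise from above
# world radial angle phi; tool z dir angle = yaw-90
for d in range(10,361,10):
    a=np.radians(d) # clockwise; tool x is down => rotation y->z about x is clockwise from above
    print([round(-80*np.sin(a),1),round(80*np.cos(a)-80,1)],end=' ')
E
```

```text
t 14.4 pos [ 0.5701 -0.0789  0.2565] yaw 42.26 F [ 1.4 -1.7  4.1] open 0.285
tool mm [  1.4  -0.2 -80.7] turn 0.001 down [ 0.001 -0.002 -1.   ]
[np.float64(-13.9), np.float64(-1.2)] [np.float64(-27.4), np.float64(-4.8)] [np.float64(-40.0), np.float64(-10.7)] [np.float64(-51.4), np.float64(-18.7)] [np.float64(-61.3), np.float64(-28.6)] [np.float64(-69.3), np.float64(-40.0)] [np.float64(-75.2), np.float64(-52.6)] [np.float64(-78.8), np.float64(-66.1)] [np.float64(-80.0), np.float64(-80.0)] [np.float64(-78.8), np.float64(-93.9)] [np.float64(-75.2), np.float64(-107.4)] [np.float64(-69.3), np.float64(-120.0)] [np.float64(-61.3), np.float64(-131.4)] [np.float64(-51.4), np.float64(-141.3)] [np.float64(-40.0), np.float64(-149.3)] [np.float64(-27.4), np.float64(-155.2)] [np.float64(-13.9), np.float64(-158.8)] [np.float64(-0.0), np.float64(-160.0)] [np.float64(13.9), np.float64(-158.8)] [np.float64(27.4), np.float64(-155.2)] [np.float64(40.0), np.float64(-149.3)] [np.float64(51.4), np.float64(-141.3)] [np.float64(61.3), np.float64(-131.4)] [np.float64(69.3), np.float64(-120.0)] [np.float64(75.2), np.float64(-107.4)] [np.float64(78.8), np.float64(-93.9)] [np.float64(80.0), np.float64(-80.0)] [np.float64(78.8), np.float64(-66.1)] [np.float64(75.2), np.float64(-52.6)] [np.float64(69.3), np.float64(-40.0)] [np.float64(61.3), np.float64(-28.6)] [np.float64(51.4), np.float64(-18.7)] [np.float64(40.0), np.float64(-10.7)] [np.float64(27.4), np.float64(-4.8)] [np.float64(13.9), np.float64(-1.2)] [np.float64(0.0), np.float64(0.0)]
```

Request:
arm_command(
  rows=[
    [20, 0, -7, -0.3, 0],
    [20, 0, -13.9, -1.2, 0],
    [20, 0, -20.7, -2.7, 0],
    [20, 0, -27.4, -4.8, 0],
    [20, 0, -33.8, -7.5, 0],
    [20, 0, -40, -10.7, 0],
  ],
)

```text
clock: 15.0
position: [0.5332, -0.099, 0.2569]
tcp_rot: [0.286, 0.645, -0.287, 0.648]
ft_force: [3.2, -3.6, 1.7]
opening: 0.289
```

```bash
cat >> h.py <<'E'
def circ(d0,d1,n,C=(.5157,-.0193),phi0=-47.8):
    o=sensors.get_obs();Q=R.from_quat(o['tcp_rot']).as_matrix()
    q=np.array(o['position'][:2])-C;print('t',round(o['clock'],2),'radius',np.hypot(*q).round(4),'turned',(phi0-np.degrees(np.arctan2(q[1],q[0]))).round(1),'F',np.round(o['ft_force'],1),o['position'][2].round(4))
    rows=[]
    for d in np.linspace(d0,d1,n+1)[1:]:
        a=np.radians(phi0-d);p=np.array([C[0]+.08*np.cos(a),C[1]+.08*np.sin(a),.2565])
        v=Q.T@(p-o['position'])*1000;rows.append([20,0,round(float(v[1]),1),round(float(v[2]),1),0])
    print(rows)
E
python3 -c "
from h import *
circ(30,190,20)"
```

```text
t 15.0 radius 0.0816 turned 29.8 F [ 3.2 -3.6  1.7] 0.2569
[[20, 0, -8.7, -7.7, 0], [20, 0, -16.9, -15.2, 0], [20, 0, -24.1, -23.8, 0], [20, 0, -30.0, -33.2, 0], [20, 0, -34.6, -43.4, 0], [20, 0, -37.6, -54.2, 0], [20, 0, -39.2, -65.2, 0], [20, 0, -39.2, -76.4, 0], [20, 0, -37.6, -87.4, 0], [20, 0, -34.5, -98.2, 0], [20, 0, -30.0, -108.3, 0], [20, 0, -24.1, -117.8, 0], [20, 0, -16.9, -126.4, 0], [20, 0, -8.6, -133.8, 0], [20, 0, 0.7, -140.1, 0], [20, 0, 10.7, -144.9, 0], [20, 0, 21.3, -148.4, 0], [20, 0, 32.3, -150.3, 0], [20, 0, 43.5, -150.7, 0], [20, 0, 54.6, -149.5, 0]]
```

Request:
arm_command(
  rows=[
    [20, 0, -8.7, -7.7, 0],
    [20, 0, -16.9, -15.2, 0],
    [20, 0, -24.1, -23.8, 0],
    [20, 0, -30.0, -33.2, 0],
    [20, 0, -34.6, -43.4, 0],
    [20, 0, -37.6, -54.2, 0],
    [20, 0, -39.2, -65.2, 0],
    [20, 0, -39.2, -76.4, 0],
    [20, 0, -37.6, -87.4, 0],
    [20, 0, -34.5, -98.2, 0],
  ],
)

```text
clock: 16.0
position: [0.4412, -0.0484, 0.2566]
tcp_rot: [0.286, 0.645, -0.287, 0.648]
ft_force: [2.3, -2.3, 2.5]
opening: 0.283
```

```bash
python3 -c "
from h import *
circ(110,250,18)"
```

```text
t 16.0 radius 0.08 turned 110.9 F [ 2.3 -2.3  2.5] 0.2566
[[20, 0, 4.0, -8.8, 0], [20, 0, 9.7, -18.0, 0], [20, 0, 16.6, -26.4, 0], [20, 0, 24.5, -33.8, 0], [20, 0, 33.4, -40.0, 0], [20, 0, 43.1, -45.0, 0], [20, 0, 53.3, -48.6, 0], [20, 0, 63.9, -50.7, 0], [20, 0, 74.8, -51.5, 0], [20, 0, 85.6, -50.7, 0], [20, 0, 96.2, -48.5, 0], [20, 0, 106.5, -44.9, 0], [20, 0, 116.1, -39.9, 0], [20, 0, 125.0, -33.7, 0], [20, 0, 133.0, -26.3, 0], [20, 0, 139.8, -18.0, 0], [20, 0, 145.5, -8.7, 0], [20, 0, 149.9, 1.2, 0]]
```

Forces are small; continue to 250°.

Request:
arm_command(
  rows=[
    [20, 0, 4.0, -8.8, 0],
    [20, 0, 9.7, -18.0, 0],
    [20, 0, 16.6, -26.4, 0],
    [20, 0, 24.5, -33.8, 0],
    [20, 0, 33.4, -40.0, 0],
    [20, 0, 43.1, -45.0, 0],
    [20, 0, 53.3, -48.6, 0],
    [20, 0, 63.9, -50.7, 0],
    [20, 0, 74.8, -51.5, 0],
    [20, 0, 85.6, -50.7, 0],
    [20, 0, 96.2, -48.5, 0],
    [20, 0, 106.5, -44.9, 0],
    [20, 0, 116.1, -39.9, 0],
    [20, 0, 125.0, -33.7, 0],
    [20, 0, 133.0, -26.3, 0],
    [20, 0, 139.8, -18.0, 0],
    [20, 0, 145.5, -8.7, 0],
    [20, 0, 149.9, 1.2, 0],
  ],
)

```text
clock: 17.8
position: [0.5506, 0.0524, 0.2558]
tcp_rot: [0.284, 0.648, -0.288, 0.645]
ft_force: [-4.1, -2.2, 5.3]
opening: 0.283
```

```bash
python3 -c "
from h import *
circ(250,400,20)
for n in('side','scene'):
    c=shot(n,n+'7.png');look(c,n,['crank','crank_handle','board_edge','fixed_edge'])"
```

```text
t 17.8 radius 0.0798 turned -111.8 F [-4.1 -2.2  5.3] 0.2558
[[20, 0, 4.0, 12.3, 0], [20, 0, 5.6, 22.7, 0], [20, 0, 5.8, 33.2, 0], [20, 0, 4.7, 43.6, 0], [20, 0, 2.1, 53.7, 0], [20, 0, -1.7, 63.5, 0], [20, 0, -6.7, 72.6, 0], [20, 0, -12.9, 81.1, 0], [20, 0, -20.2, 88.6, 0], [20, 0, -28.3, 95.1, 0], [20, 0, -37.3, 100.6, 0], [20, 0, -46.9, 104.8, 0], [20, 0, -56.9, 107.7, 0], [20, 0, -67.3, 109.2, 0], [20, 0, -77.7, 109.5, 0], [20, 0, -88.1, 108.3, 0], [20, 0, -98.3, 105.8, 0], [20, 0, -108.0, 102.0, 0], [20, 0, -117.2, 96.9, 0], [20, 0, -125.6, 90.7, 0]]
side crank_handle 0.72 [0.5467 0.0539 0.2787] [302. 151.]
side board_edge 0.96 [0.5314 0.1519 0.1588] [281. 173.]
side board_edge 0.24 [0.5385 0.2023 0.1638] [276. 162.]
side fixed_edge 0.93 [0.5361 0.1992 0.1642] [276. 163.]
scene crank 0.81 [ 0.5144 -0.0207  0.1981] [266. 202.]
scene crank 0.17 [0.6294 0.4007 0.1826] [432. 249.]
scene crank_handle 0.68 [0.5497 0.0504 0.2753] [293. 191.]
scene board_edge 0.75 [ 0.5174 -0.0238  0.1956] [264. 204.]
scene board_edge 0.66 [0.5283 0.1586 0.1579] [332. 220.]
scene fixed_edge 0.9 [0.5372 0.2001 0.1679] [348. 221.]
```

Request:
arm_command(
  rows=[
    [20, 0, 4.0, 12.3, 0],
    [20, 0, 5.6, 22.7, 0],
    [20, 0, 5.8, 33.2, 0],
    [20, 0, 4.7, 43.6, 0],
    [20, 0, 2.1, 53.7, 0],
    [20, 0, -1.7, 63.5, 0],
    [20, 0, -6.7, 72.6, 0],
    [20, 0, -12.9, 81.1, 0],
    [20, 0, -20.2, 88.6, 0],
    [20, 0, -28.3, 95.1, 0],
    [20, 0, -37.3, 100.6, 0],
    [20, 0, -46.9, 104.8, 0],
    [20, 0, -56.9, 107.7, 0],
    [20, 0, -67.3, 109.2, 0],
    [20, 0, -77.7, 109.5, 0],
    [20, 0, -88.1, 108.3, 0],
    [20, 0, -98.3, 105.8, 0],
    [20, 0, -108.0, 102.0, 0],
    [20, 0, -117.2, 96.9, 0],
    [20, 0, -125.6, 90.7, 0],
  ],
)

```text
clock: 20.3
position: [0.5193, -0.1009, 0.2569]
tcp_rot: [0.285, 0.646, -0.288, 0.648]
ft_force: [3.1, -2.4, 1.3]
opening: 0.282
```

```bash
python3 -c "
from h import *
circ(400,560,20)
for n in('side','scene'):
    c=shot(n,n+'8.png');look(c,n,['crank','crank_handle','board_edge','fixed_edge'])
s=cv2.imread('pics/side8.png')[130:230,210:350];t=cv2.imread('pics/scene8.png')[190:290,290:430]
cv2.imwrite('pics/v8.png',np.vstack([cv2.resize(x,None,fx=3*1.9/2,fy=3*1.9/2,interpolation=2) for x in (s,t)]))"
```

```text
t 20.3 radius 0.0816 turned 39.7 F [ 3.1 -2.4  1.3] 0.2569
[[20, 0, -7.3, -9.3, 0], [20, 0, -14.2, -18.1, 0], [20, 0, -19.8, -27.8, 0], [20, 0, -24.0, -38.1, 0], [20, 0, -26.7, -49.0, 0], [20, 0, -27.8, -60.1, 0], [20, 0, -27.4, -71.2, 0], [20, 0, -25.5, -82.2, 0], [20, 0, -22.0, -92.8, 0], [20, 0, -17.1, -102.9, 0], [20, 0, -10.9, -112.1, 0], [20, 0, -3.4, -120.4, 0], [20, 0, 5.2, -127.6, 0], [20, 0, 14.6, -133.5, 0], [20, 0, 24.8, -138.0, 0], [20, 0, 35.5, -141.1, 0], [20, 0, 46.6, -142.6, 0], [20, 0, 57.8, -142.6, 0], [20, 0, 68.8, -141.1, 0], [20, 0, 79.5, -138.0, 0]]
side crank 0.86 [ 0.516  -0.0176  0.1936] [303. 197.]
side crank_handle 0.17 [0.3777 0.0561 0.0032] [244. 252.]
side board_edge 0.58 [0.5347 0.1509 0.1607] [282. 172.]
side fixed_edge 0.57 [0.5386 0.1983 0.1667] [277. 162.]
scene crank 0.86 [ 0.5129 -0.0204  0.1958] [266. 203.]
scene crank_handle 0.78 [ 0.5173 -0.1017  0.2779] [233. 178.]
scene board_edge 0.75 [0.5318 0.1598 0.162 ] [332. 220.]
scene fixed_edge 0.91 [0.5366 0.1994 0.171 ] [348. 220.]
```

View pics/v8.png

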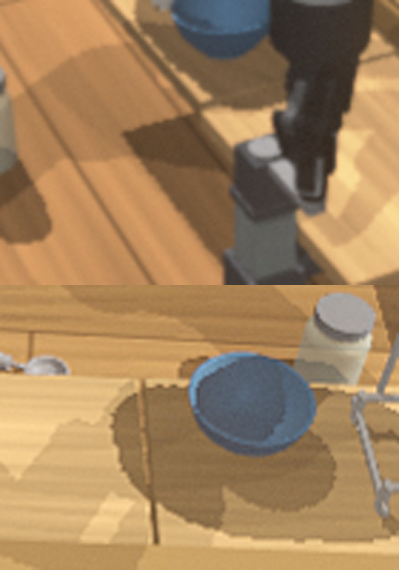

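Request:
arm_command(
  rows=[
    [20, 0, -7.3, -9.3, 0],
    [20, 0, -14.2, -18.1, 0],
    [20, 0, -19.8, -27.8, 0],
    [20, 0, -24.0, -38.1, 0],
    [20, 0, -26.7, -49.0, 0],
    [20, 0, -27.8, -60.1, 0],
    [20, 0, -27.4, -71.2, 0],
    [20, 0, -25.5, -82.2, 0],
    [20, 0, -22.0, -92.8, 0],
    [20, 0, -17.1, -102.9, 0],
    [20, 0, -10.9, -112.1, 0],
    [20, 0, -3.4, -120.4, 0],
    [20, 0, 5.2, -127.6, 0],
    [20, 0, 14.6, -133.5, 0],
    [20, 0, 24.8, -138.0, 0],
    [20, 0, 35.5, -141.1, 0],
    [20, 0, 46.6, -142.6, 0],
    [20, 0, 57.8, -142.6, 0],
  ],
)

```text
clock: 22.6
position: [0.4678, 0.0438, 0.2558]
tcp_rot: [0.284, 0.646, -0.288, 0.648]
ft_force: [1.6, -6.8, 1.8]
opening: 0.284
```

```bash
python3 -c "
from h import *
circ(544,680,17)
for n in('side','scene','wrist'):
    c=shot(n,n+'9.png');look(c,n,['board_edge','fixed_edge'])"
```

```text
t 22.6 radius 0.0792 turned -175.0 F [ 1.6 -6.8  1.8] 0.2558
[[20, 0, 9.7, 0.7, 0], [20, 0, 20.5, 3.8, 0], [20, 0, 30.6, 8.3, 0], [20, 0, 40.1, 14.2, 0], [20, 0, 48.7, 21.4, 0], [20, 0, 56.1, 29.7, 0], [20, 0, 62.3, 39.0, 0], [20, 0, 67.2, 49.0, 0], [20, 0, 70.7, 59.6, 0], [20, 0, 72.6, 70.6, 0], [20, 0, 73.0, 81.8, 0], [20, 0, 71.8, 92.9, 0], [20, 0, 69.1, 103.7, 0], [20, 0, 64.9, 114.0, 0], [20, 0, 59.3, 123.7, 0], [20, 0, 52.4, 132.5, 0], [20, 0, 44.4, 140.2, 0]]
side board_edge 0.58 [0.5391 0.1535 0.1624] [283. 171.]
side board_edge 0.22 [0.4628 0.0466 0.279 ] [271. 159.]
side fixed_edge 0.91 [0.5379 0.1996 0.1676] [276. 161.]
side fixed_edge 0.21 [ 3.747e-01  4.098e-01 -1.000e-04] [205. 186.]
scene board_edge 0.95 [0.5352 0.1566 0.1661] [331. 220.]
scene fixed_edge 0.76 [0.5386 0.2005 0.17  ] [348. 221.]
wrist board_edge 0.75 [0.5427 0.1501 0.1649] [473. 170.]
wrist fixed_edge 0.98 [0.5441 0.1968 0.1671] [537. 117.]
```

Request:
arm_command(
  rows=[
    [50, 0, 0, 0, 0],
    [85, 0, 0, 0, 0],
    [85, 0, 0, 0, 0],
    [85, 0, 0, 0, 0],
    [85, -20, 0, 0, 0],
    [85, -50, 0, 0, 0],
    [85, -80, 0, 0, 0],
    [85, -80, 20, -16, -0.14],
    [85, -80, 45, -36, -0.28],
    [85, -80, 70, -57, -0.42],
    [85, -80, 92, -75, -0.56],
    [85, -60, 103, -83, -0.7],
    [85, -20, 103, -83, -0.83],
    [85, 20, 103, -83, -0.83],
    [85, 60, 103, -83, -0.83],
    [85, 90, 103, -83, -0.83],
    [85, 105, 103, -83, -0.83],
    [85, 109, 103, -83, -0.83],
    [85, 109, 103, -83, -0.83],
    [85, 109, 103, -83, -0.83],
  ],
)

```text
clock: 25.05
position: [0.4899, 0.1746, 0.1476]
tcp_rot: [-0.0, 0.706, -0.003, 0.709]
ft_force: [0.4, 0.9, 0.6]
opening: 0.994
```

```bash
python3 -c "
from h import *
plan([.5,0,.3],90)
c=shot('wrist','w10full.png');look(c,'wrist',['board_edge','fixed_edge'])
for y in(.12,.155,.175,.195,.23):print(y,proj(c,[.5375,y,.165]).round(1))
cv2.imwrite('pics/w10.png',cv2.resize(cv2.imread('pics/w10full.png')[0:300,80:480],None,fx=2,fy=2,interpolation=2))"
```

```text
t 25.05 pos [0.4899 0.1746 0.1476] yaw 89.8 F [0.4 0.9 0.6] open 0.994
tool mm [-151.7 -175.1   11.4] turn -0.003 down [ 0.004 -0.004 -1.   ]
wrist board_edge 0.84 [0.5432 0.1518 0.1666] [225. 412.]
wrist fixed_edge 0.92 [0.5448 0.1975 0.1687] [332. 419.]
0.12 [151.9 398.8]
0.155 [232.8 398.9]
0.175 [279.2 398.9]
0.195 [325.5 398.9]
0.23 [406.7 398.8]
```

View pics/w10.png

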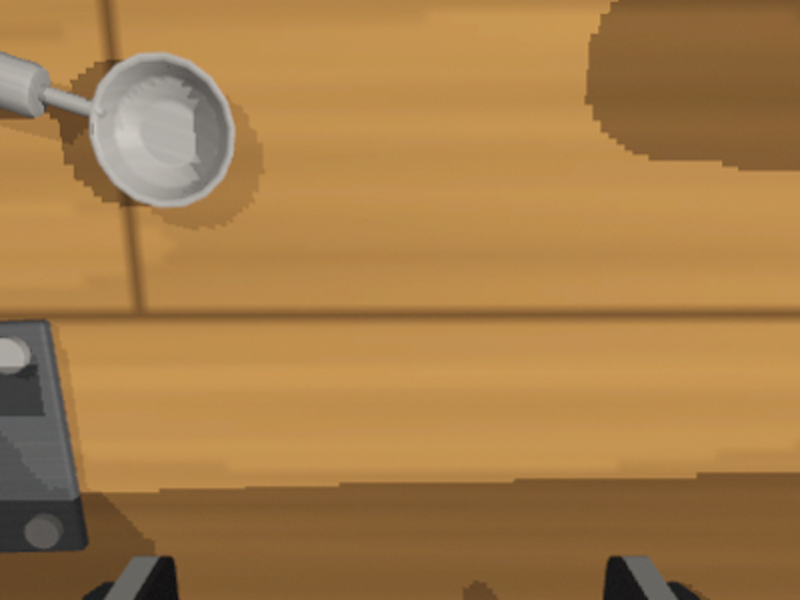

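```bash
python3 -c "
import cv2
cv2.imwrite('pics/w11.png',cv2.resize(cv2.imread('pics/w10full.png')[350:420,200:360],None,fx=5,fy=8,interpolation=2))"
```

```text
(no output)
```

View pics/w11.png

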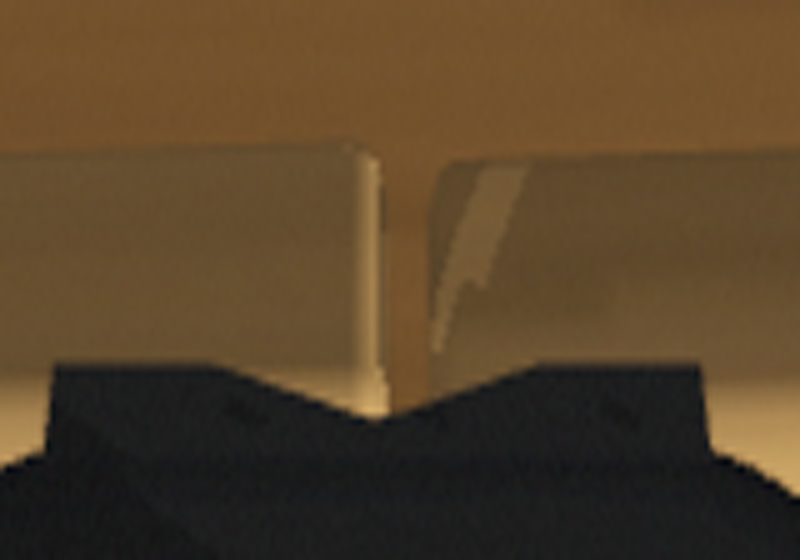

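```bash
cat > edge.py <<'E'
import sys
from h import *
f=sys.argv[1];c=shot('wrist',f) if len(sys.argv)<3 else shot('wrist')
b=cv2.GaussianBlur(cv2.imread('pics/'+f),(0,0),.8).astype(float)
for ch in (b[:,:,0],b.sum(2)):
  d=np.abs(np.gradient(ch,axis=0))
  def line(cols,r0,r1):
    xs,ys=[],[]
    for x in cols:
        s=d[r0:r1,x];k=int(s.argmax())
        if 0<k<len(s)-1:
            ys.append(r0+k+.5*(s[k-1]-s[k+1])/(s[k-1]-2*s[k]+s[k+1]));xs.append(x)
    xs,ys=np.array(xs),np.array(ys)
    m=np.abs(ys-np.median(ys))<3;p=np.polyfit(xs[m],ys[m],1)
    m[m]=np.abs(np.polyval(p,xs[m])-ys[m])<.5;p=np.polyfit(xs[m],ys[m],1)
    return np.polyval(p,281),p[0],m.sum()
  e=[int(round(proj(c,[.5375,.175,z])[1])) for z in(.143,.165)]
  L,Rr=list(range(202,268)),list(range(306,350))
  for nm,r0,r1,(l,q) in (('bottom',e[0]-8,e[0]+7,(L,Rr)),('top',e[1]-7,min(e[1]+7,419),(list(range(165,208)),list(range(344,384))))):
    a,bb=line(l,r0,r1),line(q,r0,r1);print(nm,np.round(a,3),np.round(bb,3),'diff',round(bb[0]-a[0],2))
print('px per mm', proj(c,[.5375,.175,.165])-proj(c,[.5375,.175,.164]),proj(c,[.5375,.175,.143])-proj(c,[.5375,.175,.142]),e)
E
python3 edge.py w10full.png 1
```

```text
bottom [3.60597e+02 3.90000e-02 4.00000e+00] [3.64773e+02 3.90000e-02 5.00000e+00] diff 4.18
top [ 3.9593e+02 -3.5000e-02  4.0000e+00] [ 3.99182e+02 -8.00000e-03  2.60000e+01] diff 3.25
  return _methods._mean(a, axis=axis, dtype=dtype,
  ret = ret.dtype.type(ret / rcount)
Traceback (most recent call last):
  File "edge.py", line 20, in <module>
    a,bb=line(l,r0,r1),line(q,r0,r1);print(nm,np.round(a,3),np.round(bb,3),'diff',round(bb[0]-a[0],2))
                       ~~~~^^^^^^^^^
  File "edge.py", line 14, in line
    m=np.abs(ys-np.median(ys))<3;p=np.polyfit(xs[m],ys[m],1)
                                   ~~~~~~~~~~^^^^^^^^^^^^^^^
TypeError: expected non-empty vector for x
```

```bash
sed -i "s/e=\[int.*/e=[int(round(proj(c,[.541,.175,z])[1]))+1 for z in(.143,.165)]/" edge.py; sed -i 's/r0,r1,(l,q) in/r0,r1,(l,q) in/; s/^  L,Rr/  print(e)\n  L,Rr/' edge.py; python3 edge.py w10full.png 1; python3 -c "
import cv2
b=cv2.imread('pics/w10full.png')
for x in(180,195,215,250,320,345,360,375):print(x,b[362:406,x].sum(1).tolist())"
```

```text
[370, 407]
bottom [ 3.67337e+02 -2.90000e-02  4.90000e+01] [ 3.69908e+02 -3.70000e-02  3.60000e+01] diff 2.57
top [ 4.05725e+02 -2.50000e-02  5.00000e+00] [4.07957e+02 3.00000e-03 4.00000e+00] diff 2.23
[370, 407]
bottom [ 3.66419e+02 -2.20000e-02  6.60000e+01] [ 3.69582e+02 -2.20000e-02  4.40000e+01] diff 3.16
top [ 4.05269e+02 -3.10000e-02  5.00000e+00] [4.07735e+02 7.00000e-03 4.00000e+00] diff 2.47
px per mm [0.01802544 1.84758547] [0.01413133 1.4471793 ] [370, 407]
180 [232, 235, 234, 231, 229, 233, 235, 222, 252, 278, 281, 278, 277, 277, 276, 277, 276, 276, 279, 274, 279, 261, 279, 280, 282, 282, 287, 284, 282, 287, 286, 282, 283, 285, 282, 298, 328, 342, 338, 426, 453, 459, 465, 471]
195 [235, 234, 233, 232, 232, 237, 236, 225, 225, 228, 227, 229, 223, 225, 228, 222, 224, 220, 225, 226, 225, 227, 229, 226, 226, 232, 228, 232, 229, 234, 232, 231, 229, 229, 227, 251, 278, 309, 334, 359, 381, 391, 400, 411]
215 [240, 236, 236, 237, 237, 237, 229, 223, 225, 230, 235, 226, 226, 225, 223, 220, 227, 225, 221, 225, 229, 229, 225, 232, 234, 232, 231, 231, 234, 234, 231, 230, 226, 161, 
[... 446 characters left out ...]
, 79, 74, 83, 88, 87, 94]
345 [244, 241, 248, 241, 249, 245, 236, 204, 213, 213, 209, 215, 217, 215, 218, 220, 217, 211, 213, 212, 213, 214, 220, 230, 224, 225, 234, 237, 239, 242, 245, 246, 245, 247, 248, 262, 296, 325, 348, 376, 398, 403, 415, 427]
360 [244, 246, 245, 246, 247, 251, 226, 212, 212, 211, 209, 214, 217, 216, 221, 216, 217, 215, 209, 210, 212, 217, 219, 224, 224, 230, 233, 238, 241, 244, 244, 249, 246, 246, 252, 273, 303, 334, 359, 385, 403, 408, 418, 431]
375 [244, 244, 243, 251, 249, 253, 200, 210, 214, 213, 215, 213, 219, 215, 216, 216, 219, 211, 211, 215, 212, 217, 221, 222, 230, 233, 236, 241, 243, 238, 244, 248, 245, 246, 249, 283, 315, 341, 367, 388, 402, 410, 421, 433]
```

Request:
arm_command(
  rows=[
    [85, -40, 0, -5, 0],
    [85, -85, 0, -10, 0],
    [85, -130, -10, -15, 0],
    [85, -170, -35, -18, 0],
    [85, -189, -75, -22, 0],
    [85, -189, -110, -22, 0],
    [85, -189, -131, -22, 0],
    [85, -189, -131, -22, 0],
    [85, -180, -131, -22, 0],
    [85, -150, -131, -22, 0],
    [85, -120, -131, -22, 0],
    [85, -108, -131, -22, 0],
    [85, -108, -131, -22, 0],
    [60, -108, -131, -22, 0],
    [40, -108, -131, -22, 0],
    [20, -108, -131, -22, 0],
    [20, -108, -131, -22, 0],
    [20, -108, -131, -22, 0],
    [20, -108, -131, -22, 0],
    [20, -108, -131, -22, 0],
  ],
)

```text
clock: 27.3
position: [0.467, 0.0442, 0.2566]
tcp_rot: [-0.0, 0.705, -0.003, 0.709]
ft_force: [-1.8, 2.6, 4.0]
opening: 0.284
```

```bash
python3 -c "
from h import *
circ(545,620,9); print(sensors.get_obs()['opening'])"
```

```text
t 27.3 radius 0.08 turned -175.3 F [-1.8  2.6  4. ] 0.2566
[[20, 0, 6.6, 10.1, 0], [20, 0, 11.5, 20.6, 0], [20, 0, 14.8, 31.8, 0], [20, 0, 16.5, 43.3, 0], [20, 0, 16.5, 54.9, 0], [20, 0, 14.8, 66.4, 0], [20, 0, 11.4, 77.5, 0], [20, 0, 6.5, 88.0, 0], [20, 0, 0.1, 97.7, 0]]
0.2838355128844413
```

Request:
arm_command(
  rows=[
    [20, 0, 6.6, 10.1, 0],
    [20, 0, 11.5, 20.6, 0],
    [20, 0, 14.8, 31.8, 0],
    [20, 0, 16.5, 43.3, 0],
    [20, 0, 16.5, 54.9, 0],
    [20, 0, 14.8, 66.4, 0],
    [20, 0, 11.4, 77.5, 0],
    [20, 0, 6.5, 88.0, 0],
    [20, 0, 0.1, 97.7, 0],
    [20, 0, 0.1, 97.7, 0],
  ],
)

```text
clock: 28.3
position: [0.5665, 0.0428, 0.2568]
tcp_rot: [0.0, 0.705, -0.003, 0.71]
ft_force: [0.8, 1.4, 1.5]
opening: 0.284
```

```bash
python3 -c "
from h import *
circ(545,620,1); plan([.4899,.1746,.336],89.8)"
```

```text
t 28.3 radius 0.0803 turned -98.5 F [0.8 1.4 1.5] 0.2568
[[20, 0, 1.1, -1.8, 0]]
t 28.3 pos [0.5665 0.0428 0.2568] yaw 89.73 F [0.8 1.4 1.5] open 0.284
tool mm [-80.2 131.1 -76.7] turn -0.001 down [ 0.007 -0.004 -1.   ]
```

Now release and go back to the same viewing pose.

Request:
arm_command(
  rows=[
    [50, 0, 0, 0, 0],
    [85, 0, 0, 0, 0],
    [85, 0, 0, 0, 0],
    [85, 0, 0, 0, 0],
    [85, -20, 0, 0, 0],
    [85, -50, 0, 0, 0],
    [85, -80, 0, 0, 0],
    [85, -80, 30, -20, 0],
    [85, -80, 65, -45, 0],
    [85, -80, 105, -65, 0],
    [85, -80, 131, -77, 0],
    [85, -50, 131, -77, 0],
    [85, -10, 131, -77, 0],
    [85, 35, 131, -77, 0],
    [85, 75, 131, -77, 0],
    [85, 100, 131, -77, 0],
    [85, 109, 131, -77, 0],
    [85, 109, 131, -77, 0],
    [85, 109, 131, -77, 0],
  ],
)

```text
clock: 30.2
position: [0.4922, 0.174, 0.1484]
tcp_rot: [0.0, 0.704, -0.003, 0.711]
ft_force: [0.9, 0.0, 0.9]
opening: 0.998
```

```bash
python3 -c "
from h import *
plan([.4899,.1746,.336],89.8)"; python3 edge.py w12.png; python3 -c "
from h import *
for n in('wrist','side','scene'):
    c=shot(n,n+'12.png');look(c,n,['board_edge','fixed_edge','crank'])
b=cv2.imread('pics/w12.png')
for x in(180,195,205,345,360,375):print(x,b[390:406,x].sum(1).tolist())
cv2.imwrite('pics/w13.png',cv2.resize(b[350:420,160:400],None,fx=3.3,fy=8,interpolation=2))"
```

```text
t 30.2 pos [0.4922 0.174  0.1484] yaw 89.73 F [0.9 0.  0.9] open 0.998
tool mm [-1.876e+02 -1.000e-01 -5.000e-01] turn -0.001 down [ 0.01  -0.003 -1.   ]
[364, 400]
bottom [3.67932e+02 4.00000e-03 2.30000e+01] [ 3.64782e+02 -4.30000e-02  2.10000e+01] diff -3.15
top [ 3.93583e+02 -5.80000e-02  1.50000e+01] [547.513  -1.446   4.   ] diff 153.93
[364, 400]
bottom [ 3.65359e+02 -2.90000e-02  6.60000e+01] [ 3.63878e+02 -2.30000e-02  3.90000e+01] diff -1.48
top [ 3.96013e+02 -2.80000e-02  1.90000e+01] [550.673  -1.476   4.   ] diff 154.66
px per mm [0.02634357 1.81658423] [0.02066479 1.42405334] [364, 400]
wrist board_edge 0.91 [0.5417 0.1519 0.169 ] [226. 406.]
wrist fixed_edge 0.7 [0.5417 0.1971 0.1678] [332. 404.]
wrist fixed_edge 0.65 [ 5.155e-01 -1.640e-02  1.000e-04] [ 50. 216.]
side board_edge 0.74 [0.5399 0.1533 0.1679] [284. 169.]
side fixed_edge 0.64 [0.5367 0.2007 0.1637] [276. 162.]
side crank 0.96 [ 0.5162 -0.0196  0.1942] [303. 197.]
scene board_edge 0.97 [0.5378 0.1601 0.1682] [333. 220.]
scene crank 0.45 [0.6316 0.3986 0.182 ] [432. 250.]
180 [287, 271, 291, 289, 287, 286, 285, 282, 275, 313, 402, 430, 457, 464, 468, 475]
195 [236, 236, 234, 234, 231, 232, 231, 257, 287, 315, 340, 365, 386, 394, 402, 412]
205 [236, 236, 235, 229, 233, 231, 233, 259, 292, 319, 348, 369, 387, 400, 404, 411]
345 [252, 269, 301, 332, 357, 383, 405, 408, 421, 432, 442, 458, 460, 468, 469, 473]
360 [251, 280, 313, 344, 367, 390, 406, 412, 423, 437, 449, 462, 462, 470, 474, 475]
375 [256, 293, 321, 349, 377, 398, 404, 416, 429, 439, 451, 462, 464, 470, 471, 476]
```

View pics/w13.png

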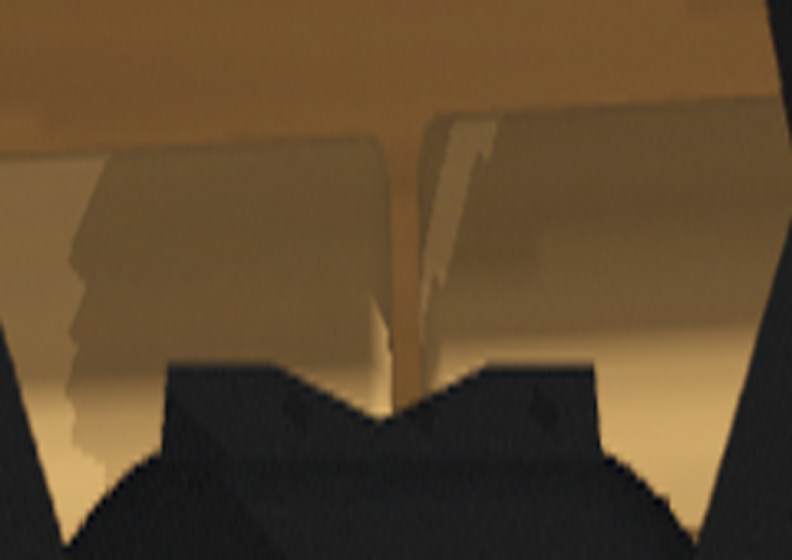

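Request:
arm_command(
  rows=[
    [85, -40, 0, 0, 0],
    [85, -85, 0, 0, 0],
    [85, -130, 0, 5, 0],
    [85, -170, -25, 20, 0],
    [85, -188, -60, 40, 0],
    [85, -188, -100, 60, 0],
    [85, -188, -131, 76, 0],
    [85, -188, -131, 76, 0],
    [85, -180, -131, 76, 0],
    [85, -150, -131, 76, 0],
    [85, -120, -131, 76, 0],
    [85, -108, -131, 76, 0],
    [85, -108, -131, 76, 0],
    [60, -108, -131, 76, 0],
    [40, -108, -131, 76, 0],
    [20, -108, -131, 76, 0],
    [20, -108, -131, 76, 0],
    [20, -108, -131, 76, 0],
    [20, -108, -131, 76, 0],
    [20, -108, -131, 76, 0],
  ],
)

```text
clock: 32.85
position: [0.5662, 0.043, 0.2568]
tcp_rot: [0.0, 0.704, -0.003, 0.71]
ft_force: [0.2, 1.3, 4.7]
opening: 0.289
```

```bash
python3 -c "
from h import *
circ(621.5,567,8); print(sensors.get_obs()['opening'])"
```

```text
t 32.85 radius 0.0802 turned -98.8 F [0.2 1.3 4.7] 0.2568
[[20, 0, 5.1, -7.6, 0], [20, 0, 9.7, -15.9, 0], [20, 0, 13.3, -24.7, 0], [20, 0, 15.8, -33.9, 0], [20, 0, 17.2, -43.3, 0], [20, 0, 17.4, -52.8, 0], [20, 0, 16.5, -62.3, 0], [20, 0, 14.6, -71.6, 0]]
0.2885636346411775
```

Request:
arm_command(
  rows=[
    [20, 0, 5.1, -7.6, 0],
    [20, 0, 9.7, -15.9, 0],
    [20, 0, 13.3, -24.7, 0],
    [20, 0, 15.8, -33.9, 0],
    [20, 0, 17.2, -43.3, 0],
    [20, 0, 17.4, -52.8, 0],
    [20, 0, 16.5, -62.3, 0],
    [20, 0, 14.6, -71.6, 0],
    [20, 0, 14.6, -71.6, 0],
  ],
)

```text
clock: 33.75
position: [0.4932, 0.0578, 0.2566]
tcp_rot: [0.0, 0.704, -0.003, 0.71]
ft_force: [-0.4, 2.0, 6.0]
opening: 0.281
```

```bash
python3 -c "
from h import *
circ(545,620,1); plan([.4910,.1743,.336],89.8)"
```

```text
t 33.75 radius 0.0803 turned -154.0 F [-0.4  2.   6. ] 0.2566
[[20, 0, -13.6, 71.6, 0]]
t 33.75 pos [0.4932 0.0578 0.2566] yaw 89.72 F [-0.4  2.   6. ] open 0.281
tool mm [-79.8 116.2  -2.1] turn -0.001 down [ 0.008 -0.004 -1.   ]
```

Request:
arm_command(
  rows=[
    [50, 0, 0, 0, 0],
    [85, 0, 0, 0, 0],
    [85, 0, 0, 0, 0],
    [85, 0, 0, 0, 0],
    [85, -20, 0, 0, 0],
    [85, -50, 0, 0, 0],
    [85, -80, 0, 0, 0],
    [85, -80, 30, -3, 0],
    [85, -80, 65, -3, 0],
    [85, -80, 100, -3, 0],
    [85, -80, 116, -3, 0],
    [85, -50, 116, -3, 0],
    [85, -10, 116, -3, 0],
    [85, 35, 116, -3, 0],
    [85, 75, 116, -3, 0],
    [85, 100, 116, -3, 0],
    [85, 109, 116, -3, 0],
    [85, 109, 116, -3, 0],
    [85, 109, 116, -3, 0],
    [85, 109, 116, -3, 0],
  ],
)

```text
clock: 35.75
position: [0.4935, 0.1738, 0.1493]
tcp_rot: [0.001, 0.703, -0.003, 0.712]
ft_force: [0.2, -0.7, 0.0]
opening: 0.997
```

```bash
python3 edge.py w14.png; python3 -c "
from h import *
for n in('wrist','side','scene'):
    c=shot(n,n+'14.png');look(c,n,['board_edge','fixed_edge'])
b=cv2.imread('pics/w14.png')
for x in(180,195,205,345,360,375):print(x,b[390:406,x].sum(1).tolist())
cv2.imwrite('pics/w15.png',cv2.resize(b[350:420,160:400],None,fx=3.3,fy=8,interpolation=2))"
```

```text
[360, 396]
bottom [ 3.6133e+02 -1.8000e-02  4.0000e+01] [ 3.59706e+02 -1.60000e-02  1.60000e+01] diff -1.62
top [ 3.87426e+02 -6.00000e-02  1.10000e+01] [543.214  -1.405   2.   ] diff 155.79
[360, 396]
bottom [ 3.60532e+02 -1.10000e-02  4.90000e+01] [ 3.60319e+02 -2.30000e-02  3.80000e+01] diff -0.21
top [ 3.88909e+02 -3.60000e-02  2.00000e+01] [533.648  -1.309   2.   ] diff 144.74
px per mm [0.03135846 1.7914693 ] [0.02462059 1.40575092] [360, 396]
wrist board_edge 0.64 [0.5411 0.1508 0.1668] [225. 399.]
wrist fixed_edge 0.75 [0.5415 0.1954 0.1684] [329. 403.]
side board_edge 0.6 [0.5398 0.1518 0.1601] [284. 172.]
side fixed_edge 0.82 [0.5381 0.1991 0.1631] [276. 163.]
scene fixed_edge 0.68 [0.5376 0.204  0.1681] [349. 221.]
scene fixed_edge 0.19 [0.5372 0.1583 0.1665] [332. 221.]
180 [230, 261, 291, 321, 349, 382, 461, 469, 476, 479, 490, 498, 499, 502, 500, 497]
195 [239, 273, 300, 329, 357, 383, 390, 401, 410, 422, 432, 439, 443, 444, 442, 439]
205 [247, 281, 307, 333, 364, 384, 396, 405, 414, 421, 431, 441, 444, 442, 441, 438]
345 [362, 384, 407, 411, 423, 436, 445, 457, 467, 470, 474, 478, 476, 476, 474, 467]
360 [372, 391, 404, 413, 424, 439, 451, 463, 466, 473, 472, 479, 475, 473, 472, 467]
375 [379, 400, 409, 418, 432, 440, 454, 464, 470, 473, 475, 481, 476, 471, 468, 463]
```

View pics/w15.png

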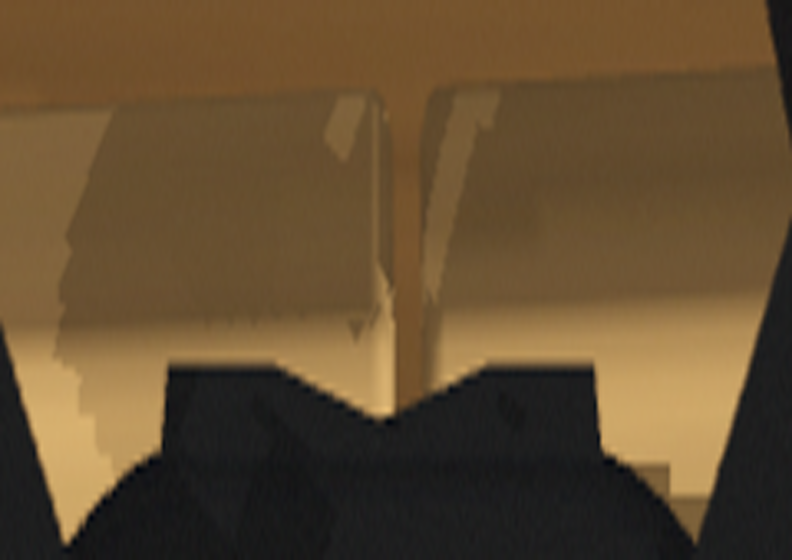

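Request:
arm_command(
  rows=[
    [85, -15, 0, 0, 0],
    [85, -30, 0, 0, 0],
    [85, -30, 0, 0, 0],
    [85, -30, 0, 0, 0],
  ],
)

```text
clock: 36.65
position: [0.4915, 0.1736, 0.1772]
tcp_rot: [0.001, 0.704, -0.003, 0.71]
ft_force: [0.0, 0.2, -0.9]
opening: 0.994
```

```bash
cat > e2.py <<'E'
from h import *
import sys
c=shot('wrist',sys.argv[1]);look(c,'wrist',['board_edge','fixed_edge','bowl'])
a=np.mean([cv2.imread('pics/'+sys.argv[1]).astype(float).sum(2)]+[capture('wrist')['img'].astype(float).sum(2) for _ in range(3)],0)
for z in(.143,.165):print(z,proj(c,[.541,.175,z]).round(1),(proj(c,[.541,.175,z])-proj(c,[.541,.175,z-.001])).round(2))
r0=int(proj(c,[.541,.175,.143])[1])-8
print('rows from',r0)
for x in(165,185,205,225,240,250,260,300,310,320,335,350,365,380):print(x,a[r0:r0+44,x-1:x+2].mean(1).astype(int).tolist())
E
python3 e2.py w16.png
```

```text
wrist board_edge 0.64 [0.5446 0.152  0.1664] [236. 363.]
wrist fixed_edge 0.85 [0.5433 0.1974 0.1683] [325. 363.]
0.143 [280.3 327.9] [0.02 1.1 ]
0.165 [280.8 354.8] [0.02 1.35]
rows from 319
165 [64, 61, 62, 63, 61, 63, 61, 63, 63, 61, 63, 61, 69, 88, 109, 151, 193, 236, 259, 266, 279, 289, 290, 290, 289, 289, 291, 291, 296, 296, 297, 297, 296, 301, 311, 323, 361, 400, 430, 460, 475, 484, 493, 500]
185 [257, 259, 262, 261, 259, 255, 254, 252, 251, 251, 249, 248, 246, 256, 256, 285, 291, 292, 291, 290, 289, 290, 288, 290, 289, 290, 292, 295, 297, 297, 298, 296, 295, 305, 314, 338, 379, 414, 443, 470, 480, 489, 496, 505]
205 [250, 247, 247, 246, 249, 251, 251, 252, 253, 251, 249, 245, 256, 254, 269, 290, 290, 290, 290, 289, 288, 289, 289, 289, 290, 292, 294, 296, 298, 298, 297, 296, 299, 311, 323, 356, 395, 425, 445, 461, 467, 464, 470, 479]
225 [308, 282, 253, 248, 250, 251, 252, 252, 252, 251, 250, 250, 257, 255, 281, 284, 273, 258, 243, 235, 233, 234, 234, 234, 237, 237, 238, 239, 237, 237, 238, 238, 247, 255, 274, 312, 343, 373, 397, 412, 424, 434, 445, 451]
240 [302, 264, 248, 24
[... 1527 characters left out ...]
 460, 472, 480, 484, 485]
350 [249, 246, 245, 244, 244, 242, 242, 242, 241, 249, 240, 263, 271, 272, 274, 276, 275, 274, 273, 273, 274, 281, 286, 285, 285, 274, 255, 253, 257, 265, 275, 290, 326, 360, 388, 414, 427, 440, 453, 466, 476, 481, 485, 486]
365 [249, 247, 245, 244, 245, 244, 243, 242, 246, 248, 247, 269, 273, 275, 276, 277, 275, 274, 273, 274, 277, 282, 288, 296, 300, 278, 267, 265, 258, 269, 279, 301, 341, 370, 396, 421, 431, 445, 457, 470, 478, 483, 485, 487]
380 [159, 160, 169, 181, 183, 197, 214, 222, 233, 244, 258, 272, 274, 275, 276, 277, 275, 273, 272, 274, 280, 285, 285, 283, 275, 251, 250, 255, 261, 272, 283, 316, 353, 380, 408, 425, 435, 449, 461, 473, 479, 483, 485, 485]
```

Request:
arm_command(
  rows=[
    [85, -30, 0, 0, 0],
    [85, -70, 0, 0, 0],
    [85, -110, 0, -10, 0],
    [85, -140, 0, -20, 0],
    [85, -140, 0, -20, 0],
    [85, -140, 0, -20, 0],
  ],
)

```text
clock: 37.6
position: [0.4703, 0.1742, 0.317]
tcp_rot: [0.0, 0.704, -0.003, 0.71]
ft_force: [0.6, -0.4, 0.0]
opening: 0.991
```

```bash
python3 -c "
from h import *
plan([.5,0,.3],90)
for n in('side','scene','wrist'):
    c=shot(n,n+'17.png');look(c,n,['crank','crank_handle','board_edge','fixed_edge','cup','bowl'])"
```

```text
t 37.6 pos [0.4703 0.1742 0.317 ] yaw 89.73 F [ 0.6 -0.4  0. ] open 0.991
tool mm [  17.9 -174.    30.4] turn -0.005 down [ 0.009 -0.003 -1.   ]
side crank 0.68 [ 0.5153 -0.0214  0.1933] [303. 198.]
side crank 0.61 [0.5389 0.1508 0.1663] [284. 170.]
side crank_handle 0.94 [0.4882 0.058  0.2763] [279. 156.]
side crank_handle 0.74 [0.5358 0.1994 0.1676] [276. 162.]
side board_edge 0.95 [0.5411 0.1506 0.165 ] [284. 171.]
side board_edge 0.28 [0.5377 0.1992 0.1661] [276. 162.]
side fixed_edge 0.85 [0.5379 0.2018 0.1673] [276. 161.]
side cup 0.89 [ 0.3829 -0.1175  0.004 ] [270. 295.]
side bowl 0.57 [0.6033 0.264  0.1634] [288. 147.]
scene crank 0.74 [ 0.5137 -0.0189  0.1977] [266. 202.]
scene crank_handle 0.78 [0.4928 0.057  0.2734] [296. 177.]
scene crank_handle 0.56 [ 0.5167 -0.0181  0.1993] [267. 203.]
scene fixed_edge 0.58 [0.5386 0.2009 0.1663] [348. 222.]
scene fixed_edge 0.32 [0.5368 0.1606 0.1673] [333. 220.]
scene cup 0.85 [ 0.3824 -0.1155  0.0016] [242. 217.]
scene bowl 0.75 [0.601  0.2642 0.1682] [374. 241.]
scene bowl 0.64 [ 0.3825 -0.1143  0.0036] [242. 216.]
wrist crank 0.96 [ 0.5164 -0.0239  0.1954] [ 27. 256.]
wrist board_edge 0.6 [0.5412 0.1503 0.1695] [250. 269.]
wrist fixed_edge 0.84 [0.541  0.1981 0.1673] [305. 267.]
wrist cup 0.83 [ 0.3811 -0.1131 -0.    ] [33. 79.]
wrist cup 0.6 [ 0.5125 -0.0178 -0.0007] [128. 187.]
wrist bowl 0.62 [0.6036 0.2661 0.172 ] [377. 330.]
```

All checks agree, so I'm handing it in.

```bash
python3 -c "
from h import *
print(r.job_done())"
```

```text
the job is handed in; nothing more can be done
None
```

The crank is home on the jack, the sagging board is level with the sound board, and I handed the job in at 37.8 s on the robot's clock.

- **Fitting:** I lined the crank up with the drive's measured angle (about 42°) and lowered it in small steps. Readings at the end of each step stayed at about 5 N or less, roughly the crank's own weight, and it stopped on the jack head. The cameras put it at a height of 0.193–0.198 m, against 0.195 m when home.
- **Winding:** I turned the crank by its handle, about 1.7 turns clockwise. That put the board about 1.5 mm too high, so I backed it off about 55°, of which some was play in the socket. Wrist force readings at the end of each move stayed at about 7 N or less.
- **Flushness:** In the last close wrist picture the two top edges line up to about 0.1 mm, but the lower edges disagree slightly, suggesting the board is about 0.4 mm low. The networks' final readings scattered from 2.3 mm low to 2.2 mm high. I trusted the direct edge measurement over them.
- **Unexplained:** One 77° wind lifted the board about 3 mm by the pictures, where about 1.9 mm was expected. I relied on the measured result rather than the turn count.
- **Other things:** The cup and bowl read where they were at the start. I did not re-measure the jar, teaspoon, screwdriver or plates; the arm did not go near the jar, screwdriver or plates, and passed above the teaspoon. The gripper is open and clear of everything.

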